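# Roll the pressure roller to the stop line of the laminating plate

## Robot

A 6-joint arm with a two-finger parallel gripper is mounted at the origin on the work surface. World frame = base frame: x ahead of the robot, y to its left, z up, the work surface at z = 0. Lengths are in mm, angles in rad, forces in N, time in s.
With the tool pointing down it reaches from about 350 to 775 mm from the base axis. Payload 7.3 kg.
Tool frame: the origin (TCP) lies at the very end of the fingers, on their centre line; the grasp point (between the pads) lies 19 mm behind it; z points along the fingers, y is the line along which they close (so a half turn about z gives the same grasp; the last joint's range is limited). The gripper opens to 92 mm and grips with 3 to 60 N. Pads are 19 mm wide; open, the fingers measure 130 mm over their backs; the gripper's body (75 mm by 190 mm) begins 47 mm behind the grasp point.
Start: joints at [-1.467, 0.342, 1.524, -0, 1.275, -0.146], TCP at [129.807, -508.719, 226.741] pointing down, gripper open.
Joint ranges: [-2.53, 2.53], [-0.77, 2.02], [0.04, 2.7], [-1, 4.14], [0.28, 2.66], [-3.11, 3.11]. Speed limits (rad/s): [2.57, 2.57, 3.14, 3.14, 3.14, 3.14].

## Interface

Orientations are given as [roll, pitch, yaw] about the fixed x, y, z axes, in that order (R = Rz(yaw) Ry(pitch) Rx(roll)).
In Python, from rig import monitor, viewer, workorder gives the robot as it stands.
- The arm moves only by the shell command python3 -m creep 'ROWS'. ROWS is JSON, a list of rows, each an object of numbers: "dx", "dy", "dz": the shift along the tool's x, y, z in units of 20 mm (1.0 is 20 mm); "spin": the turn about the tool's z in units of 0.1 rad (1.0 is 0.1 rad); "fingers": the opening, from 0 (shut) to 1 (fully open). A call has 1 to 12 rows; each row shifts and turns the commanded pose from where the row before left it, along the tool's axes as they then stand; what a row does not reach is not made up. A row lasts 1/12 s, in which the tool goes at most 41.7 mm and 7.16 degrees, less where a joint would pass 70% of its speed; a pose out of reach is approached as far as the arm can. A call with a number of a shift or a turn outside -1 to 1 is refused whole. A call with a gripper value outside its range is refused whole. The fingers move at their own pace and stop on an object; the grip force is fixed at half the most. Time passes only in rows, so rows that do not move let the fingers close. It gives the time, the measured TCP pose, the force, the opening and the grip force at its end, in the units of the state.
- monitor.get_obs(): the state, without advancing time (a new reading comes with each control period).
- viewer.camera(name): name is "scene" or "top" or "wrist"; returns a dict with "image" (480x640x3 uint8, blue, green, red), "fx", "fy", "cx", "cy" (pixels), "extrinsics" (4x4, takes a point from camera to world coordinates). Camera axes: x right, y down, z forward; pixel columns grow to the right and rows downward; lengths in mm; the calibration is good to about 2 mm. The wrist camera is an equidistant fisheye: a pixel r from the principal point sees the ray r / f radians off the axis. A picture is of the moment at which its call begins. There is no depth.
- workorder.hand_in(): hands the job in; it is judged then, once.
The state is a dict: "time": time; "q": joint angles; "qvel": joint speeds; "joint_efforts": joint torques, N m; "position": TCP position; "orientation": TCP orientation; "ft_force": force on the tool from outside, world axes, zero at the start; "moment": the same for the moment, N m; "gripper_width": opening from 0.0 (shut) to 1.0 (fully open); "grip_force": force on a finger pad.
Only numpy, scipy, OpenCV 4.12 (cv2) and the standard library are available. Lean on these libraries where they do the work, as an engineer would, in place of code of your own. Each camera call takes 0.05 s, during which the arm holds its last target. There are 200 camera calls.

## Task

At the screen-repair bench, a thick rubber-covered roller lies across the white display panel on the laminating plate, ready to press the panel down. Roll it along the panel, turning it by stroking its top and neither dragging it nor lifting it off, until it rests squarely over the black stop line between the two steel clips, and leave it there at rest. Do not disturb the thin bare steel roller or the dispenser bottle.

Things in the scene. Friction and masses are not known exactly. Their poses are not given: they have to be found in the camera images.
- roller_mid (a point): Centre (on the axle, mid-length, 28 mm above the panel) of the loose black rubber roller: 56 mm diameter, 130 mm long plus 12 mm stub axles, 0.3-0.5 kg, lying parallel to the stop line. y is its axle; x, z turn with it (z up at start). Left alone it soon stops rolling. A flat tip pressed lightly on its top and moved across it goes twice as far as the roller rolls; long ways need several strokes.
- stop_line (a point): Middle of the 6 mm black line across the white panel, on its surface, 16 mm above the bench. y along the line, x along the panel (either way), z up. Steel clips 100 mm from the middle at each end stand 10 mm above the panel. The fixed rigid panel, 280 mm along x, 180 mm wide, has 6 mm high end strips. The roller starts 56-120 mm away along +x or -x; both are centred across the width.
- rod_center (a point): Centre of a thin bare steel roller, 24 mm diameter and 100 mm long, lying loose on the bench to one side of the plate, 12 mm above the bench. To be left alone.
- dispenser_mid (a point): Middle of a white square dispenser bottle with a steel pump cap, 58 x 58 mm and 103 mm tall, standing loose on the bench on the other side of the plate; the point is 50 mm above the bench. To be left alone.
There are look-alikes about, which are no part of the job. What is meant by the part that bears roller_mid is not pink, red or yellow, and is the larger of those in its own colour.

How it is judged:
By the outcome, as a careful person would: the job done as asked, in the order asked, and still so for the second after the job is handed in, with the robot touching nothing.
It also fails if it takes over 42 s, if anything falls off the work surface, if the arm or the gripper's body presses on something with over 40 N, if the wrist force passes 120 N, or if a joint passes its speed limit or range.

## Working session

There is one attempt and no reset: what is moved stays moved. The work goes in short steps, Python scripts to look and compute and a shell command to move; the robot and the scene stay as the last step left them, time stands still between calls to the robot, and variables do not carry over. Pictures are saved under pics/ and viewed, at most 10 in all, crops included, and the job is handed in when it is done.

```bash
ls; mkdir -p pics; python3 - <<'E'
from rig import monitor, viewer
import cv2
for n in("scene","top"):
    c=viewer.camera(n); cv2.imwrite(f"pics/{n}0.png",c["image"]); print(n,c["fx"],c["fy"],c["cx"],c["cy"],c["extrinsics"])
print(monitor.get_obs())
E
```

```text
pics
scene 537.3012811332663 537.3012811332663 312.3432504121075 236.0055047046607 [[ 7.46188602e-01  5.30630597e-01 -4.02036988e-01  9.18316834e+02]
 [ 6.65519932e-01 -6.09900611e-01  4.30237683e-01 -4.26342650e+02]
 [-1.69053262e-02 -5.88602085e-01 -8.08246123e-01  8.49433993e+02]
 [ 0.00000000e+00  0.00000000e+00  0.00000000e+00  1.00000000e+00]]
top 596.8004010715001 596.8004010715001 319.08301561584057 246.50614292649882 [[ 2.20324393e-02 -9.98992712e-01  3.90913419e-02  4.62199628e+02]
 [-9.99750486e-01 -2.21593361e-02 -2.81579902e-03  1.12209672e+01]
 [ 3.67920089e-03 -3.90195492e-02 -9.99231674e-01  1.37754282e+03]
 [ 0.00000000e+00  0.00000000e+00  0.00000000e+00  1.00000000e+00]]
{'time': 0.1, 'q': array([-1.46699885e+00,  3.42649446e-01,  1.52489566e+00,  1.49715878e-05,
        1.27535435e+00, -1.46007298e-01]), 'qvel': array([-0.00097006, -0.00271679, -0.00339513, -0.00158713,  0.00011546,
        0.00064961]), 'joint_efforts': array([ 9.82642814e-04, -4.32003880e+01, -2.44694638e+01,  7.19205779e-02,
        5.26048732e-02, -4.66094934e-05]), 'position': array([ 129.7748616 , -508.36055751,  226.12532589]), 'orientation': array([-3.14030184e+00, -2.04289648e-04,  2.49800270e-01]), 'ft_force': array([-0.10004752, -0.83146588, -0.89688588]), 'moment': array([0.01507589, 0.00369927, 0.00425272]), 'grip_force': 0.0, 'gripper_width': 1.0023929985046784}
```

View pics/top0.png

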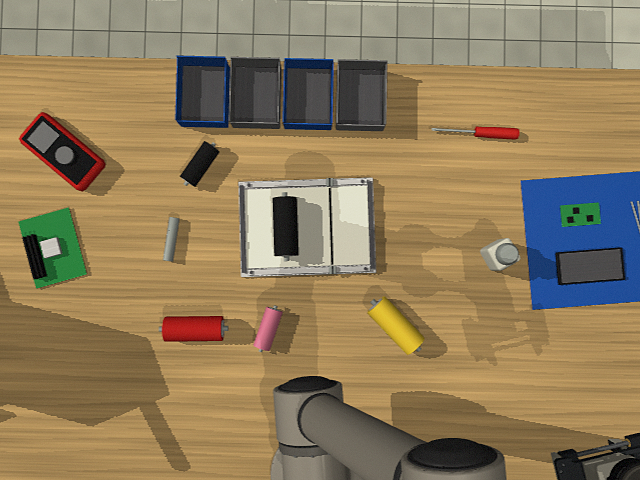

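View pics/scene0.png

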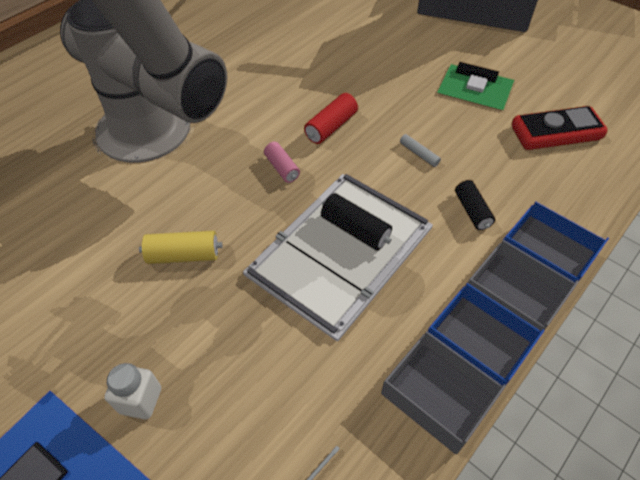

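Black candidates: the roller on the panel at top px (286,226), and a shorter, thinner loose one at (199,163). Pink (268,328), red (195,328) and yellow (397,326) are ruled out by colour. The one on the panel fits, as it is the larger black one and lies parallel to the line at (331,226). I'll measure it and confirm with a crop.

```bash
cat > h.py <<'E'
import numpy as np, cv2
from rig import monitor, viewer
def ray(c,p,z):
    E=c["extrinsics"]; d=E[:3,:3]@np.array([(p[0]-c["cx"])/c["fx"],(p[1]-c["cy"])/c["fy"],1]); o=E[:3,3]
    return (o+d*(z-o[2])/d[2])[:2]
def blobs(c,roi,t=60):
    x0,y0,x1,y1=roi; m=(c["image"].max(2)<t).astype(np.uint8); k=np.zeros_like(m); k[y0:y1,x0:x1]=m[y0:y1,x0:x1]
    cs,_=cv2.findContours(k,cv2.RETR_EXTERNAL,cv2.CHAIN_APPROX_NONE)
    return [cv2.minAreaRect(a) for a in cs if cv2.contourArea(a)>60], k
def show(c,r,z):
    P=np.array([ray(c,p,z) for p in cv2.boxPoints(r)])
    e=[P[1]-P[0],P[2]-P[1]]; L=max(e,key=np.linalg.norm)
    print("px",np.round(r[0],1),"ctr",P.mean(0).round(1),"sides",[round(float(np.linalg.norm(v)),1) for v in e],"axis rad",round(float(np.arctan2(L[1],L[0])%np.pi),3))
E
python3 - <<'E'
from h import *
c=viewer.camera("top")
R,_=blobs(c,(247,187,325,268))
for r in R: show(c,r,44)
R,_=blobs(c,(180,135,222,192))
for r in R: print("other");show(c,r,15)
print("line"); 
R,_=blobs(c,(325,191,338,265),110)
for r in R: show(c,r,16)
print(c["image"][226,322:342].max(1), c["image"][226,268:306].max(1))
cv2.imwrite("pics/crop.png",cv2.resize(c["image"][125:290,160:400],None,fx=3.2,fy=3.2,interpolation=2))
E
```

```text
px [285.1 225.6] ctr [559.5  84.5] sides [53.5, 133.0] axis rad 0.054
other
px [199.5 163.5] ctr [700.2 286. ] sides [99.8, 42.6] axis rad 2.562
line
px [330.7 227.5] ctr [559.7 -18.1] sides [4.8, 167.4] axis rad 0.054
[169 209 205 204 203 204 216 177  31  27 153 216 208 202 204 203 204 202
 202 205] [226 226 229 231 183  81  16  25  34  28  35  34  33  29  25  36  26  27
  29  33  21  21  20  16  16  20  11  20   6  42 115 149 141 141 138 142
 140 136]
```

View pics/crop.png

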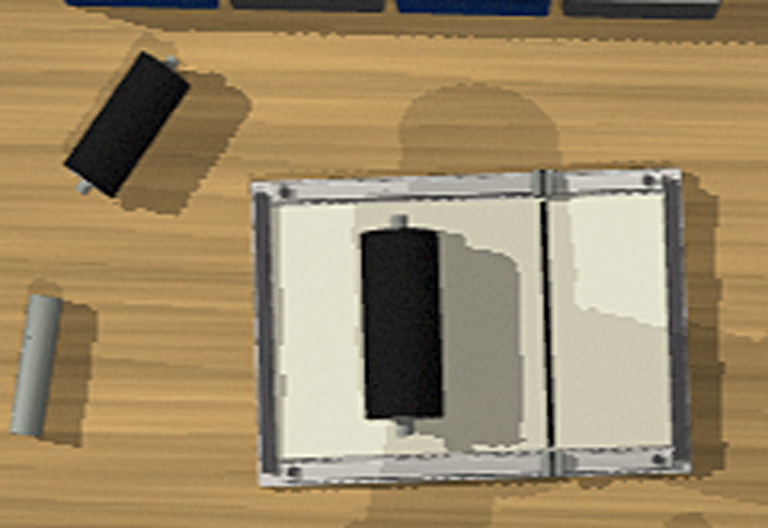

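The crop confirms it. The on-panel black roller measures 133 x 56 mm, against about 100 x 40 mm for the loose black one. It is parallel to the line (0.054 rad) and has 102.5 mm to roll towards -y. I'll shut the fingers so the 38 mm flat tip lies along the roll direction: spin about +1.96 units, then travel high.

```bash
python3 -m creep '[{"spin":0.98,"fingers":0},{"spin":0.98,"fingers":0},{"dx":0.8,"dy":-1,"fingers":0},{"dx":0.8,"dy":-1,"fingers":0},{"dx":0.8,"dy":-1,"fingers":0},{"dx":0.8,"dy":-1,"fingers":0},{"dx":0.8,"dy":-1,"fingers":0},{"dx":0.8,"dy":-1,"fingers":0},{"dx":0.8,"dy":-1,"fingers":0},{"dx":0.8,"dy":-1,"fingers":0},{"dx":0.8,"dy":-1,"fingers":0},{"dx":0.8,"dy":-1,"fingers":0}]'
```

```text
invalid input
```

```bash
python3 -m creep '[{"dx":0,"dy":0,"dz":0,"spin":0.98,"fingers":0},{"dx":0,"dy":0,"dz":0,"spin":0.98,"fingers":0}]'
```

```text
time: 0.32
position: [129.8, -508.5, 226.4]
orientation: [-3.141, 0.0, 0.049]
ft_force: [0.6, 0.4, 0.1]
gripper_width: 0.905
grip_force: 0.0
```

```bash
python3 -m creep '[{"dx":0.8,"dy":-1,"dz":0,"spin":0,"fingers":0},{"dx":0.8,"dy":-1,"dz":0,"spin":0,"fingers":0},{"dx":0.8,"dy":-1,"dz":0,"spin":0,"fingers":0},{"dx":0.8,"dy":-1,"dz":0,"spin":0,"fingers":0},{"dx":0.8,"dy":-1,"dz":0,"spin":0,"fingers":0},{"dx":0.8,"dy":-1,"dz":0,"spin":0,"fingers":0},{"dx":0.8,"dy":-1,"dz":0,"spin":0,"fingers":0},{"dx":0.8,"dy":-1,"dz":0,"spin":0,"fingers":0},{"dx":0.8,"dy":-1,"dz":0,"spin":0,"fingers":0},{"dx":0.8,"dy":-1,"dz":0,"spin":0,"fingers":0},{"dx":0.8,"dy":-1,"dz":0,"spin":0,"fingers":0},{"dx":0.8,"dy":-1,"dz":0,"spin":0,"fingers":0}]'
python3 -m creep '[{"dx":0.8,"dy":-1,"dz":0,"spin":0,"fingers":0},{"dx":0.8,"dy":-1,"dz":0,"spin":0,"fingers":0},{"dx":0.8,"dy":-1,"dz":0,"spin":0,"fingers":0},{"dx":0.8,"dy":-1,"dz":0,"spin":0,"fingers":0},{"dx":0.8,"dy":-1,"dz":0,"spin":0,"fingers":0},{"dx":0.8,"dy":-1,"dz":0,"spin":0,"fingers":0},{"dx":0.8,"dy":-1,"dz":0,"spin":0,"fingers":0},{"dx":0.8,"dy":-1,"dz":0,"spin":0,"fingers":0},{"dx":0.8,"dy":-1,"dz":0,"spin":0,"fingers":0},{"dx":0.8,"dy":-1,"dz":0,"spin":0,"fingers":0},{"dx":0,"dy":0,"dz":0,"spin":0,"fingers":0}]'
```

```text
time: 1.32
position: [309.0, -257.5, 226.6]
orientation: [-3.141, 0.0, 0.054]
ft_force: [0.4, -0.4, 0.8]
gripper_width: 0.036
grip_force: 0.0
time: 2.23
position: [459.3, -47.6, 226.5]
orientation: [-3.14, -0.001, 0.057]
ft_force: [-1.3, -0.3, -0.6]
gripper_width: 0.007
grip_force: 0.0
```

```bash
python3 -m creep '[{"dx":0.67,"dy":-0.885,"dz":0.6,"spin":0,"fingers":0},{"dx":0.67,"dy":-0.885,"dz":0.6,"spin":0,"fingers":0},{"dx":0.67,"dy":-0.885,"dz":0.6,"spin":0,"fingers":0},{"dx":0.67,"dy":-0.885,"dz":0.6,"spin":0,"fingers":0},{"dx":0.67,"dy":-0.885,"dz":0.6,"spin":0,"fingers":0},{"dx":0.67,"dy":-0.885,"dz":0.6,"spin":0,"fingers":0},{"dx":0.67,"dy":-0.885,"dz":0.6,"spin":0,"fingers":0},{"dx":0.67,"dy":-0.885,"dz":0.6,"spin":0,"fingers":0},{"dx":0,"dy":0,"dz":1,"spin":0,"fingers":0},{"dx":0,"dy":0,"dz":0.75,"spin":0,"fingers":0},{"dx":0,"dy":0,"dz":0,"spin":0,"fingers":0}]'
python3 - <<'E'
from h import *
c=viewer.camera("scene"); cv2.imwrite("pics/s1.png",c["image"])
c=viewer.camera("wrist"); cv2.imwrite("pics/w1.png",c["image"])
E
```

```text
time: 3.15
position: [554.7, 96.4, 92.3]
orientation: [3.141, 0.007, 0.054]
ft_force: [-0.3, -0.1, 0.0]
gripper_width: 0.004
grip_force: 0.0
```

View pics/w1.png

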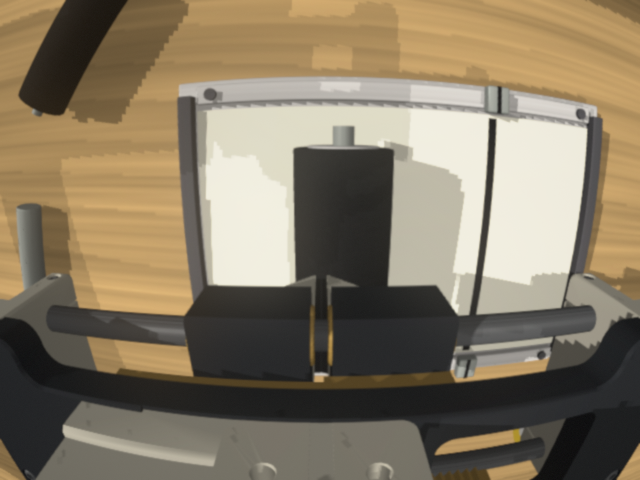

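View pics/s1.png

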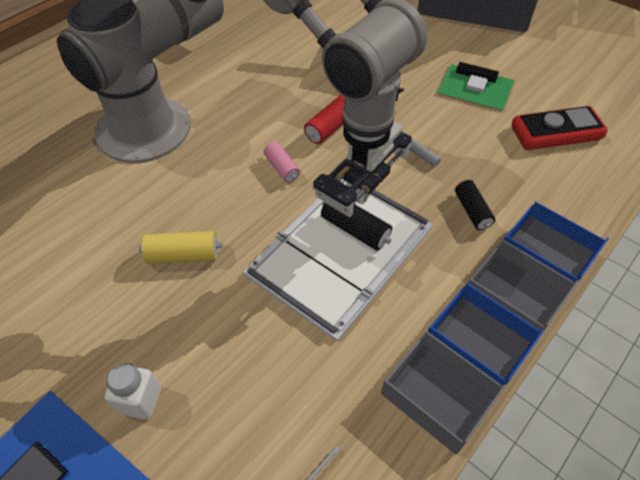

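The wrist view shows the shut tip (322,330) over the roller (343,200), a little behind its axle as intended. I'll descend to just above the top.

```bash
python3 -m creep '[{"dx":0.15,"dy":0,"dz":0.45,"spin":0,"fingers":0},{"dx":0,"dy":0,"dz":0.45,"spin":0,"fingers":0},{"dx":0,"dy":0,"dz":0,"spin":0,"fingers":0},{"dx":0,"dy":0,"dz":0,"spin":0,"fingers":0}]'
python3 -m creep '[{"dx":0,"dy":0,"dz":0.06,"spin":0,"fingers":0},{"dx":0,"dy":0,"dz":0,"spin":0,"fingers":0}]'
python3 -c "
from h import *
print(monitor.get_obs()['ft_force'])"
```

```text
time: 3.58
position: [559.8, 96.7, 77.4]
orientation: [3.141, 0.001, 0.054]
ft_force: [0.1, -0.0, 0.5]
gripper_width: 0.0
grip_force: 0.0
time: 3.75
position: [560.2, 96.9, 76.7]
orientation: [3.142, -0.0, 0.054]
ft_force: [-0.6, -0.2, 0.4]
gripper_width: 0.002
grip_force: 0.0
[-0.63034741 -0.1989316   0.36634757]
```

```bash
for i in 1; do python3 -m creep '[{"dx":0,"dy":0,"dz":0.15,"spin":0,"fingers":0},{"dx":0,"dy":0,"dz":0,"spin":0,"fingers":0}]'; done
python3 -m creep '[{"dx":0,"dy":0,"dz":0.05,"spin":0,"fingers":0},{"dx":0,"dy":0,"dz":0,"spin":0,"fingers":0}]'
```

```text
time: 3.92
position: [559.9, 96.9, 73.2]
orientation: [3.141, 0.0, 0.054]
ft_force: [-0.3, 0.4, 0.7]
gripper_width: 0.002
grip_force: 0.0
time: 4.08
position: [560.0, 96.9, 72.4]
orientation: [3.142, 0.0, 0.054]
ft_force: [0.0, -0.2, 0.6]
gripper_width: 0.001
grip_force: 0.0
```

```bash
python3 -m creep '[{"dx":0,"dy":0,"dz":0.04,"spin":0,"fingers":0},{"dx":0,"dy":0,"dz":0,"spin":0,"fingers":0}]'
python3 -m creep '[{"dx":0,"dy":0,"dz":0.03,"spin":0,"fingers":0},{"dx":0,"dy":0,"dz":0,"spin":0,"fingers":0}]'
```

```text
time: 4.25
position: [560.1, 96.9, 71.6]
orientation: [3.141, 0.0, 0.054]
ft_force: [0.0, -0.1, 1.0]
gripper_width: 0.005
grip_force: 0.0
time: 4.42
position: [560.1, 96.9, 71.0]
orientation: [3.141, 0.0, 0.054]
ft_force: [0.1, 0.1, 0.5]
gripper_width: 0.007
grip_force: 0.0
```

```bash
python3 -m creep '[{"dx":0,"dy":0,"dz":0.03,"spin":0,"fingers":0},{"dx":0,"dy":0,"dz":0,"spin":0,"fingers":0}]'
python3 -m creep '[{"dx":0,"dy":0,"dz":0.03,"spin":0,"fingers":0},{"dx":0,"dy":0,"dz":0,"spin":0,"fingers":0}]'
```

```text
time: 4.58
position: [560.2, 96.9, 70.6]
orientation: [3.142, -0.0, 0.054]
ft_force: [-0.5, -0.5, 1.9]
gripper_width: 0.006
grip_force: 0.6
time: 4.75
position: [560.2, 97.0, 70.3]
orientation: [-3.141, -0.0, 0.054]
ft_force: [-1.0, 0.9, 4.1]
gripper_width: 0.005
grip_force: 2.2
```

Contact found at about 70.6 mm, near the 72 mm expected. First test stroke.

```bash
python3 -m creep '[{"dx":0,"dy":0,"dz":0.03,"spin":0,"fingers":0},{"dx":0,"dy":0.15,"dz":0,"spin":0,"fingers":0},{"dx":0,"dy":0.3,"dz":0,"spin":0,"fingers":0},{"dx":0,"dy":0.4,"dz":0,"spin":0,"fingers":0},{"dx":0,"dy":0.4,"dz":0,"spin":0,"fingers":0},{"dx":0,"dy":0.4,"dz":0,"spin":0,"fingers":0},{"dx":0,"dy":0.2,"dz":0,"spin":0,"fingers":0},{"dx":0,"dy":0.1,"dz":0,"spin":0,"fingers":0},{"dx":0,"dy":0,"dz":0,"spin":0,"fingers":0},{"dx":0,"dy":0,"dz":0,"spin":0,"fingers":0}]'
python3 - <<'E'
from h import *
c=viewer.camera("scene"); cv2.imwrite("pics/s2.png",cv2.resize(c["image"][130:340,230:450],None,fx=2.7,fy=2.7))
c=viewer.camera("wrist"); cv2.imwrite("pics/w2.png",c["image"])
m=c["image"][180].max(1)<70; print(np.flatnonzero(np.diff(m.astype(int))))
o=cv2.imread("pics/w1.png"); m=o[180].max(1)<70; print(np.flatnonzero(np.diff(m.astype(int))), c["fx"],c["cx"],c["cy"])
E
```

```text
time: 5.58
position: [562.7, 57.3, 71.5]
orientation: [3.141, -0.002, 0.054]
ft_force: [-4.7, -1.3, 17.1]
gripper_width: 0.005
grip_force: 8.7
[125 129 253 361 443 449 561 566]
[295 391 486 491 584 588] 371.64829954431775 320.8083651143212 237.57247779773053
```

View pics/w2.png

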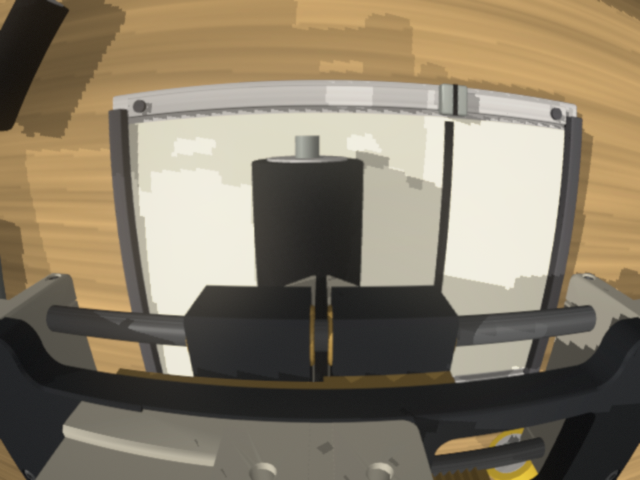

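The wrist view shows the roller at (307,220), now left of and behind the tip (321), with the line at (447,200). It rolled and stays parallel. I'll measure it from here.

```bash
cat >> h.py <<'E'
def fdir(c,p):
    v=np.array([p[0]-c["cx"],p[1]-c["cy"]]); r=np.hypot(*v); t=r/c["fx"]; d=np.array([*(v/r*np.sin(t)),np.cos(t)])
    return c["extrinsics"][:3,:3]@d
def wmeas(th=70):
    c=viewer.camera("wrist"); o=c["extrinsics"][:3,3]; hit=lambda d,z:o+d*(z-o[2])/d[2]; out=[]
    for y in range(165,262,12):
        m=(c["image"][y].max(1)<th).astype(np.uint8); e=np.flatnonzero(np.diff(np.r_[0,m,0].astype(int))); runs=[(a,b) for a,b in zip(e[::2],e[1::2])]
        R=[r for r in runs if 80<r[1]-r[0]<150]; 
        if not R: continue
        a,b=R[0]; P=hit(fdir(c,(a-.5,y))+fdir(c,(b-.5,y)),44)
        L=[r for r in runs if 4<=r[1]-r[0]<=13 ]
        Q=[hit(fdir(c,((p+q-1)/2,y)),16) for p,q in L]
        out.append((y,P[:2].round(1),[q[:2].round(1) for q in Q]))
    return c,out
U=np.array([np.sin(.054),-np.cos(.054)])
E
python3 - <<'E'
from h import *
c,o=wmeas(); p=monitor.get_obs()['position'][:2]
for y,P,Q in o: print(y,P,"tip ahead",round((p-P)@U,1),"togo",[round((q-P)@U,1) for q in Q])
E
```

```text
165 [621.1  66.7] tip ahead 6.1 togo [np.float64(-116.4), np.float64(81.9), np.float64(170.4)]
177 [614.9  66.7] tip ahead 6.4 togo [np.float64(82.0), np.float64(170.7)]
189 [608.8  66.4] tip ahead 6.5 togo [np.float64(82.4), np.float64(171.0)]
201 [602.6  65.9] tip ahead 6.3 togo [np.float64(82.2), np.float64(170.7)]
213 [596.3  65.6] tip ahead 6.3 togo [np.float64(82.1), np.float64(170.7)]
225 [590.  65.] tip ahead 6.1 togo [np.float64(81.9), np.float64(170.5)]
237 [583.5  65. ] tip ahead 6.4 togo [np.float64(82.2)]
249 [577.   64.4] tip ahead 6.2 togo [np.float64(82.0)]
261 [570.2  64.4] tip ahead 6.5 togo [np.float64(81.9)]
```

Pure rolling: 40 mm of stroke gave 20.4 mm of roll, and 82 mm is left. I'll lift, step back and stroke again, with lighter pressure.

```bash
python3 -m creep '[{"dx":0,"dy":0,"dz":-0.4,"spin":0,"fingers":0},{"dx":0,"dy":0,"dz":-0.4,"spin":0,"fingers":0},{"dx":0,"dy":-0.5,"dz":0,"spin":0,"fingers":0},{"dx":-0.1,"dy":-0.5,"dz":0,"spin":0,"fingers":0},{"dx":0,"dy":0,"dz":0,"spin":0,"fingers":0},{"dx":0,"dy":0,"dz":0.4,"spin":0,"fingers":0},{"dx":0,"dy":0,"dz":0.28,"spin":0,"fingers":0},{"dx":0,"dy":0,"dz":0,"spin":0,"fingers":0},{"dx":0,"dy":0,"dz":0,"spin":0,"fingers":0}]'
python3 -m creep '[{"dx":0,"dy":0,"dz":0.04,"spin":0,"fingers":0},{"dx":0,"dy":0,"dz":0,"spin":0,"fingers":0}]'
```

```text
time: 6.48
position: [558.7, 77.6, 70.9]
orientation: [3.141, 0.002, 0.054]
ft_force: [0.4, 0.7, -0.9]
gripper_width: 0.006
grip_force: 0.0
time: 6.65
position: [558.9, 77.5, 70.5]
orientation: [3.141, 0.001, 0.053]
ft_force: [-0.2, -0.8, 0.1]
gripper_width: 0.003
grip_force: 0.0
```

```bash
python3 -m creep '[{"dx":0,"dy":0.1,"dz":0,"spin":0,"fingers":0},{"dx":0,"dy":0.2,"dz":0,"spin":0,"fingers":0},{"dx":0,"dy":0.4,"dz":0,"spin":0,"fingers":0},{"dx":0,"dy":0.4,"dz":0,"spin":0,"fingers":0},{"dx":0,"dy":0.4,"dz":0,"spin":0,"fingers":0},{"dx":0,"dy":0.4,"dz":0,"spin":0,"fingers":0},{"dx":0,"dy":0.4,"dz":0,"spin":0,"fingers":0},{"dx":0,"dy":0.3,"dz":0,"spin":0,"fingers":0},{"dx":0,"dy":0.1,"dz":0,"spin":0,"fingers":0},{"dx":0,"dy":0,"dz":0,"spin":0,"fingers":0},{"dx":0,"dy":0,"dz":0,"spin":0,"fingers":0}]'
cat > m.py <<'E'
from h import *
c,o=wmeas(); s=monitor.get_obs(); p=s['position'][:2]
for y,P,Q in o[::3]: print(y,P,"tip ahead",round((p-P)@U,1),"togo",[round(float((q-P)@U),1) for q in Q])
E
python3 m.py
```

```text
time: 7.57
position: [562.1, 23.8, 70.9]
orientation: [3.142, -0.0, 0.053]
ft_force: [1.0, 0.4, 1.3]
gripper_width: 0.009
grip_force: 0.9
165 [620.2  38.1] tip ahead 10.9 togo [-145.8, 53.2, 141.2]
201 [601.9  37. ] tip ahead 10.8 togo [53.1]
237 [582.8  36. ] tip ahead 10.8 togo [53.2]
```

It rolled 29 mm more, still square, with 53.2 mm to go. Same cycle again, aiming for about 27 mm.

```bash
python3 -m creep '[{"dx":0,"dy":0,"dz":-0.4,"spin":0,"fingers":0},{"dx":0,"dy":0,"dz":-0.4,"spin":0,"fingers":0},{"dx":-0.05,"dy":-0.6,"dz":0,"spin":0,"fingers":0},{"dx":-0.05,"dy":-0.6,"dz":0,"spin":0,"fingers":0},{"dx":0,"dy":0,"dz":0,"spin":0,"fingers":0},{"dx":0,"dy":0,"dz":0.4,"spin":0,"fingers":0},{"dx":0,"dy":0,"dz":0.36,"spin":0,"fingers":0},{"dx":0,"dy":0,"dz":0,"spin":0,"fingers":0},{"dx":0,"dy":0,"dz":0,"spin":0,"fingers":0}]'
python3 -m creep '[{"dx":0,"dy":0,"dz":0.03,"spin":0,"fingers":0},{"dx":0,"dy":0,"dz":0,"spin":0,"fingers":0}]'
```

```text
time: 8.37
position: [558.5, 47.6, 70.8]
orientation: [3.142, 0.001, 0.054]
ft_force: [0.3, -1.0, 1.2]
gripper_width: 0.005
grip_force: 0.2
time: 8.53
position: [558.6, 47.5, 70.7]
orientation: [3.142, 0.001, 0.053]
ft_force: [0.4, 0.6, 1.9]
gripper_width: 0.008
grip_force: 0.7
```

```bash
python3 -m creep '[{"dx":0,"dy":0.1,"dz":0,"spin":0,"fingers":0},{"dx":0,"dy":0.2,"dz":0,"spin":0,"fingers":0},{"dx":0,"dy":0.4,"dz":0,"spin":0,"fingers":0},{"dx":0,"dy":0.4,"dz":0,"spin":0,"fingers":0},{"dx":0,"dy":0.4,"dz":0,"spin":0,"fingers":0},{"dx":0,"dy":0.4,"dz":0,"spin":0,"fingers":0},{"dx":0,"dy":0.4,"dz":0,"spin":0,"fingers":0},{"dx":0,"dy":0.25,"dz":0,"spin":0,"fingers":0},{"dx":0,"dy":0.1,"dz":0,"spin":0,"fingers":0},{"dx":0,"dy":0,"dz":0,"spin":0,"fingers":0},{"dx":0,"dy":0,"dz":0,"spin":0,"fingers":0}]'
python3 m.py
```

```text
time: 9.45
position: [561.4, -5.2, 70.9]
orientation: [-3.142, 0.0, 0.054]
ft_force: [0.3, -0.3, 0.7]
gripper_width: 0.009
grip_force: 0.4
165 [619.5   9.6] tip ahead 11.4 togo [-174.2]
201 [601.2   8.6] tip ahead 11.4 togo [-174.0]
237 [582.1   7.6] tip ahead 11.4 togo [-174.4]
```

Another 28.4 mm rolled, so 24.7 mm is left by tracking (the line is now hidden beside the roller). The last stroke will be a bit short, then I'll trim.

```bash
python3 -m creep '[{"dx":0,"dy":0,"dz":-0.4,"spin":0,"fingers":0},{"dx":0,"dy":0,"dz":-0.4,"spin":0,"fingers":0},{"dx":-0.05,"dy":-0.62,"dz":0,"spin":0,"fingers":0},{"dx":-0.05,"dy":-0.62,"dz":0,"spin":0,"fingers":0},{"dx":0,"dy":0,"dz":0,"spin":0,"fingers":0},{"dx":0,"dy":0,"dz":0.4,"spin":0,"fingers":0},{"dx":0,"dy":0,"dz":0.36,"spin":0,"fingers":0},{"dx":0,"dy":0,"dz":0,"spin":0,"fingers":0},{"dx":0,"dy":0,"dz":0,"spin":0,"fingers":0}]'
python3 -m creep '[{"dx":0,"dy":0,"dz":0.04,"spin":0,"fingers":0},{"dx":0,"dy":0,"dz":0,"spin":0,"fingers":0}]'
```

```text
time: 10.25
position: [557.8, 19.3, 71.0]
orientation: [-3.142, 0.001, 0.054]
ft_force: [0.3, -0.1, 0.4]
gripper_width: 0.007
grip_force: 0.0
time: 10.42
position: [557.9, 19.2, 70.7]
orientation: [-3.142, 0.001, 0.053]
ft_force: [-1.1, 0.2, 1.3]
gripper_width: 0.006
grip_force: 0.3
```

```bash
python3 -m creep '[{"dx":0,"dy":0.1,"dz":0.01,"spin":0,"fingers":0},{"dx":0,"dy":0.2,"dz":0.01,"spin":0,"fingers":0},{"dx":0,"dy":0.3,"dz":0,"spin":0,"fingers":0},{"dx":0,"dy":0.3,"dz":0,"spin":0,"fingers":0},{"dx":0,"dy":0.3,"dz":0,"spin":0,"fingers":0},{"dx":0,"dy":0.3,"dz":0,"spin":0,"fingers":0},{"dx":0,"dy":0.25,"dz":0,"spin":0,"fingers":0},{"dx":0,"dy":0.15,"dz":0,"spin":0,"fingers":0},{"dx":0,"dy":0.1,"dz":0,"spin":0,"fingers":0},{"dx":0,"dy":0.05,"dz":0,"spin":0,"fingers":0},{"dx":0,"dy":0,"dz":0,"spin":0,"fingers":0},{"dx":0,"dy":0,"dz":0,"spin":0,"fingers":0}]'
python3 m.py
```

```text
time: 11.42
position: [560.5, -22.3, 71.6]
orientation: [3.141, -0.0, 0.053]
ft_force: [-2.1, -1.3, 7.5]
gripper_width: 0.004
grip_force: 3.7
165 [618.8 -11.5] tip ahead 7.6 togo [-195.2]
201 [600.3 -12.4] tip ahead 7.7 togo [-195.0]
237 [581.2 -13.2] tip ahead 7.9 togo [-195.3]
```

21 mm rolled with 3.7 mm to go, still in contact. I'll trim by 7.4 mm of tip travel, then lift off and check.

```bash
python3 -m creep '[{"dx":0,"dy":0.06,"dz":0,"spin":0,"fingers":0},{"dx":0,"dy":0.1,"dz":0,"spin":0,"fingers":0},{"dx":0,"dy":0.1,"dz":0,"spin":0,"fingers":0},{"dx":0,"dy":0.07,"dz":0,"spin":0,"fingers":0},{"dx":0,"dy":0.03,"dz":0,"spin":0,"fingers":0},{"dx":0,"dy":0,"dz":0,"spin":0,"fingers":0},{"dx":0,"dy":0,"dz":0,"spin":0,"fingers":0},{"dx":0,"dy":0,"dz":0,"spin":0,"fingers":0}]'
python3 m.py
python3 -m creep '[{"dx":0,"dy":0,"dz":-0.1,"spin":0,"fingers":0},{"dx":0,"dy":0,"dz":-0.4,"spin":0,"fingers":0},{"dx":0,"dy":0,"dz":-0.5,"spin":0,"fingers":0},{"dx":0,"dy":0,"dz":0,"spin":0,"fingers":0},{"dx":0,"dy":0,"dz":0,"spin":0,"fingers":0}]'
python3 m.py
```

```text
time: 12.13
position: [560.8, -28.8, 70.9]
orientation: [3.141, -0.0, 0.054]
ft_force: [-2.3, -1.2, 5.3]
gripper_width: 0.007
grip_force: 2.7
165 [619. -15.] tip ahead 10.6 togo [-199.3]
201 [600.7 -16. ] tip ahead 10.6 togo [-198.8]
237 [581.6 -17.1] tip ahead 10.5 togo [-198.9]
time: 12.6
position: [561.5, -28.7, 91.6]
orientation: [3.141, -0.002, 0.054]
ft_force: [-0.0, 0.6, -0.5]
gripper_width: -0.001
grip_force: 0.0
165 [618.  -15.2] tip ahead 10.3 togo [-199.1]
201 [597.6 -16.1] tip ahead 10.6 togo []
237 [576.4 -16.9] tip ahead 10.9 togo [-198.1]
```

```bash
python3 -m creep '[{"dx":0,"dy":0,"dz":-1,"spin":0,"fingers":0},{"dx":0,"dy":0,"dz":-1,"spin":0,"fingers":0},{"dx":0,"dy":0,"dz":-1,"spin":0,"fingers":0},{"dx":0,"dy":0,"dz":-1,"spin":0,"fingers":0},{"dx":0,"dy":0,"dz":-1,"spin":0,"fingers":0},{"dx":0,"dy":-1,"dz":-1,"spin":0,"fingers":0},{"dx":0,"dy":-1,"dz":0,"spin":0,"fingers":0},{"dx":0,"dy":-1,"dz":0,"spin":0,"fingers":0},{"dx":0,"dy":-1,"dz":0,"spin":0,"fingers":0},{"dx":0,"dy":-1,"dz":0,"spin":0,"fingers":0},{"dx":0,"dy":-1,"dz":0,"spin":0,"fingers":0},{"dx":0,"dy":-1,"dz":0,"spin":0,"fingers":0}]'
python3 -m creep '[{"dx":0,"dy":-1,"dz":0,"spin":0,"fingers":0},{"dx":0,"dy":-1,"dz":0,"spin":0,"fingers":0},{"dx":0,"dy":-1,"dz":0,"spin":0,"fingers":0},{"dx":0,"dy":-1,"dz":0,"spin":0,"fingers":0},{"dx":0,"dy":-1,"dz":0,"spin":0,"fingers":0},{"dx":0,"dy":-1,"dz":0,"spin":0,"fingers":0},{"dx":0,"dy":0,"dz":0,"spin":0,"fingers":0},{"dx":0,"dy":0,"dz":0,"spin":0,"fingers":0}]'
python3 - <<'E'
from h import *
c=viewer.camera("top")
R,_=blobs(c,(290,187,365,268))
for r in R: show(c,r,44)
cv2.imwrite("pics/t2.png",cv2.resize(c["image"][130:290,140:540],None,fx=2,fy=2,interpolation=2))
E
```

```text
time: 13.65
position: [552.9, 112.1, 210.3]
orientation: [3.142, 0.001, 0.054]
ft_force: [-0.0, -0.4, -0.4]
gripper_width: 0.008
grip_force: 0.0
time: 14.32
position: [546.4, 231.6, 210.1]
orientation: [3.141, 0.001, 0.056]
ft_force: [-0.0, -1.0, 0.4]
gripper_width: 0.004
grip_force: 0.0
px [330.4 224.3] ctr [564.9 -16.9] sides [53.6, 132.4] axis rad 0.055
```

View pics/t2.png

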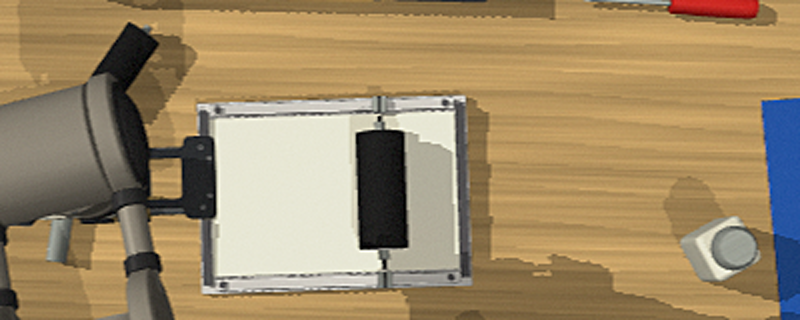

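The top view shows the roller at crop px (382,190), lying over the line with the line's ends and both clips (380,105) and (385,280) in line with its axles. The offset is about 1 mm and the angle matches (0.055 against 0.054 rad). The rod (58,238) and bottle (722,250) are untouched and the arm is clear, so I'm handing in.

```bash
python3 -c "
from rig import workorder; print(workorder.hand_in())"
```

```text
the job is handed in; nothing more can be done
None
```

I rolled the rubber roller about 102 mm in four top strokes; it now rests squarely over the stop line, about 1 mm off. The steel rod and dispenser were left alone, and the job is handed in at about 14 s; no verdict was returned.

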